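# Fasten the lamp-house cover of a spectrophotometer and press its new seal home

## Robot

A 6-joint arm with a two-finger parallel gripper is mounted at the origin on the work surface. World frame = base frame: x ahead of the robot, y to its left, z up, the work surface at z = 0. Lengths are in m, angles in rad, forces in N, time in s.
With the tool pointing down it reaches from about 0.375 to 0.9 m from the base axis. Payload 3.1 kg.
Tool frame: the origin (TCP) lies between the finger pads; the fingertips stand manip.finger_overhang ahead of it and the grasp point (between the pads) lies 5 mm behind it (manip.finger_overhang is the distance from the TCP to the fingertips, in m); z points along the fingers, y is the line along which they close (so a half turn about z gives the same grasp; the last joint's range is limited). The gripper opens to 85 mm and grips with 20 to 120 N. Pads are 22 mm wide; open, the fingers measure 114 mm over their backs; the gripper's body (76 mm by 85 mm) begins 54 mm behind the grasp point. The pads swing forward as they close: fully open they stand 13 mm farther back than shut.
Start: joints at [-1.315, 0.527, 1.433, -0, 1.181, -0.178], TCP at [0.263, -0.567, 0.245] pointing down, gripper open.
Joint ranges: [-3.08, 3.08], [-0.75, 2.2], [0.22, 2.44], [-1.43, 4.57], [0, 2.65], [-2.85, 2.85]. Speed limits (rad/s): [2.79, 2.79, 3.14, 3.14, 3.14, 3.14].

## Interface

Orientations are given as a unit quaternion [x, y, z, w].
In Python, from station import manip gives the robot as it stands.
- The arm moves only by the tool drive_tool, never from a script. Its argument "plan" is a list of rows, each a list of 7 numbers: the shift along the tool's x, y, z in m, then the turn, a rotation vector about the tool's x, y, z in degrees, then the opening, from -1 (shut) to 1 (fully open). In form: [[x, y, z, wx, wy, wz, gripper], ...]. A call has 1 to 10 rows; each row shifts and turns the commanded pose from where the row before left it, along the tool's axes as they then stand; what a row does not reach is not made up. A row lasts 1/10 s, in which the tool goes at most 50 mm and 8.59 degrees, less where a joint would pass 70% of its speed; a pose out of reach is approached as far as the arm can. A call is refused whole if a number of a shift passes 0.05 or a number of a turn 8.59, either way. A call with a gripper value outside its range is refused whole. The fingers move at their own pace and stop on an object; "newtons" is the grip in N (left out, the last holds). Time passes only in rows, so rows that do not move let the fingers close. It gives the time, the measured TCP pose, the force, the opening and the grip force at its end, in the units of the state.
- manip.sense(): the state, without advancing time (a new reading comes with each control period).
- manip.snapshot(name): name is "scene" or "top" or "wrist"; returns a dict with "image" (480x640x3 uint8, red, green, blue), "z_map" (480x640 float32, m along the optical axis (not along the pixel's ray), 0 where there is no reading), "fov_y" (degrees; the focal length in pixels is half the picture's height over the tangent of half this angle, whatever the lens; pixels are square), "cx", "cy" (the principal point, pixels), "extrinsics" (4x4, takes a point from camera to world coordinates); the wrist camera has in their place "mount" (4x4, takes a point from camera to tool coordinates, whose origin is the TCP and whose axes are the flange's). Camera axes: x right, y up, looking along -z (the intrinsics and any distortion apply to the point x, -y, -z); pixel columns grow to the right and rows downward; lengths in m; the calibration is good to about 2 mm. A picture is of the moment at which its call begins: read the wrist's pose just before it.
- manip.sign_off(): hands the job in; it is judged then, once.
The state is a dict: "t": time; "q": joint angles; "qd": joint speeds; "tau": joint torques, N m; "tcp_pos": TCP position; "tool_rot": TCP orientation; "force": force on the tool from outside, world axes, zero at the start; "ft_torque": the same for the moment, N m; "finger_gap": opening from 0.0 (shut) to 1.0 (fully open); "gripper_force": force on a finger pad.
Only numpy, scipy, OpenCV 4.12 (cv2) and the standard library are available. Lean on these libraries where they do the work, as an engineer would, in place of code of your own. Each camera call takes 0.05 s, during which the arm holds its last target. There are 200 camera calls.

## Task

The lamp-house cover on top of the spectrophotometer has just been given a new foam seal and still stands ajar at its front edge. Turn the wing-head quarter-turn fastener clockwise until the slot along the wing lines up with the two index grooves in the cover and let go of the wing; then press on the cover plate itself until it lies flush on its frame, and finish while still holding it pressed there so that the seal can bed in. Leave the bottle, the beaker and the cuvette box where they are.

Things in the scene. Friction and masses are not known exactly. Their poses are not given: they have to be found in the camera images.
- instrument: Spectrophotometer, white, 360 mm deep (x), 440 mm wide (y), fixed. Origin: centre of its underside on the bench; x from its front to its rear, y to its left, z up. Flat top at z = 130 mm; front right a sloped console with display and keys (up to 166 mm), rear right the black sample lid (155 mm, not part of the job), left the lamp house.
- lamp_frame (a point): Centre of the lamp-house frame at rim height: four grey walls, 150 mm (x) by 160 mm (y), standing on the instrument's top, rim 160 mm above the bench, 100 mm left of the instrument's centre. Axes as the instrument.
- cover: Lamp-house cover, grey plate 150 x 160 x 5 mm on that frame, hinged at its rear edge. Origin: middle of the hinge line, 160.5 mm above the bench; the plate runs to its -x, underside z = 0, top z = 5 mm. Flush when parallel to the instrument's top; its front edge rises as it opens. Fastener at x = -118 mm, y = 0; louvres from x = -15 to -55 mm; the rest is bare.
- cover_front (a point): Middle of the cover's front edge (150 mm from the hinge), at the plate's underside: 160.5 mm above the bench when flush. The springy seal holds it about 8 mm higher while unfastened and about 5 mm higher when fastened; let go, it springs up again.
- press_spot (a point): One bare patch of the cover's top, 85 mm from the hinge and 50 mm left of its middle; any bare part of the plate will do. Pressing the fastened cover flush takes about 11 N here, or 6 N at the front edge; a rigid stop is then felt.
- fastener: Wing-head quarter-turn fastener of bare steel, carried by the cover, turning about its z (the plate's normal). Origin: on its axis at the plate's top surface. The upright wing is 36 mm long (its y), 10 mm thick (its x), its top 26 mm above the plate; it stands on a round boss 26 mm wide, 7 mm high. Starts 57 to 86 degrees anticlockwise (from above) of fastened.
- index_groove (a point): Black groove, 18 x 3 mm, in the cover's top, its centre 33 mm left of the fastener's axis; its twin lies 33 mm right. Fastened: the fastener's y, and so the black slot along the wing's top, lies along the cover's y, in line with both grooves. A stop lies 3 degrees beyond.
- wing_top (a point): Middle of the wing's top, where the slot runs. The fastener turns clockwise to fasten with 0.05 N m of friction and stays where left. Over the last 40 degrees its hidden cross pin rides down a ramp that draws the plate down about 3 mm; the turn goes more easily if the wing is pushed down 4 mm before or meanwhile.
- reagent_bottle: Bystander: brown glass bottle, 68 mm across, 150 mm high, standing left of the instrument. Origin at its underside.
- beaker: Bystander: glass beaker, 72 mm across, 90 mm high, standing right of the instrument. Origin at its underside.
- cuvette_box: Bystander: flat plastic box 60 x 110 x 42 mm, lying on the black sample lid of the instrument. Origin at its underside.

How it is judged:
By the outcome, as a careful person would: the job done as asked, in the order asked, and still so for the second after the job is handed in, while the arm keeps its last pose, push and grip.
It also fails if it takes over 38 s, if anything falls off the work surface, if the arm or the gripper's body presses on something with over 40 N, if the wrist force passes 120 N, or if a joint passes its speed limit or range.

## Working session

There is one attempt and no reset: what is moved stays moved. The work goes in short steps, Python scripts to look and compute and a tool call to move; the robot and the scene stay as the last step left them, time stands still between calls to the robot, and variables do not carry over. Pictures are saved under pics/ and viewed, at most 10 in all, crops included, and the job is handed in when it is done.

Besides the shell and the picture viewer there is one more tool, called after "Request:" by a JSON object that holds its "fn" and its "kwargs". drive_tool: Moves the arm, as the interface text tells. Its arguments: {"type":"object","properties":{"plan":{"type":"array"},"newtons":{"type":"number"}},"required":["plan"]}

```bash
ls; mkdir -p pics; cat > h.py <<'E'
import numpy as np, cv2
from station import manip
from scipy.spatial.transform import Rotation as R
def snap(n):
    s=manip.sense(); d=manip.snapshot(n)
    if n=="wrist":
        T=np.eye(4);T[:3,:3]=R.from_quat(s["tool_rot"]).as_matrix();T[:3,3]=s["tcp_pos"];d["extrinsics"]=T@d["mount"]
    d["f"]=d["image"].shape[0]/2/np.tan(np.radians(d["fov_y"])/2)
    return d
def onplane(d,u,v,z):
    E=d["extrinsics"]; r=E[:3,:3]@np.array([(u-d["cx"])/d["f"],-(v-d["cy"])/d["f"],-1]); o=E[:3,3]
    return o+r*(z-o[2])/r[2]
def depthpt(d,u,v):
    z=float(d["z_map"][int(v),int(u)]);return (d["extrinsics"]@np.array([(u-d["cx"])/d["f"]*z,-(v-d["cy"])/d["f"]*z,-z,1]))[:3]
def proj(d,p):
    c=np.linalg.inv(d["extrinsics"])@np.append(p,1);return d["cx"]-d["f"]*c[0]/c[2],d["cy"]+d["f"]*c[1]/c[2]
def cloud(d):
    v,u=np.mgrid[:480,:640];z=d["z_map"]
    P=np.stack([(u-d["cx"])/d["f"]*z,-(v-d["cy"])/d["f"]*z,-z,np.ones_like(z)],-1)
    return (P@d["extrinsics"].T)[...,:3]
E
python3 - <<'E'
from h import *
print(manip.finger_overhang, manip.sense())
for n in("top","scene"):
    d=snap(n);print({k:d[k] for k in d if k not in("image","z_map")},(d["z_map"]>0).mean())
    cv2.imwrite(f"pics/{n}0.png",d["image"][...,::-1])
E
```

```text
pics
0.014 {'t': 0.0, 'q': array([-1.31546666e+00,  5.28462598e-01,  1.43391268e+00,  1.96022586e-06,
        1.18143764e+00, -1.78520351e-01]), 'qd': array([-0.00039986, -0.00106377, -0.00096835,  0.00068908,  0.00034333,
       -0.00055508]), 'tau': array([-4.19000698e-04, -4.42356670e+01, -1.78024381e+01, -2.64036962e-04,
        8.68424977e-03,  2.18728950e-06]), 'tcp_pos': array([ 0.26256503, -0.56639885,  0.24433251]), 'tool_rot': array([ 9.76563367e-01,  2.15227222e-01, -4.17181308e-05, -1.10934937e-03]), 'force': array([ 0.45052456, -0.10004146,  0.33256721]), 'ft_torque': array([ 0.01939155, -0.02292184,  0.0095759 ]), 'gripper_force': 0.0, 'finger_gap': 0.9982222760600765}
{'fov_y': 57.18858052465842, 'cx': 320.13345322554454, 'cy': 239.7440695066418, 'extrinsics': array([[-0.00453839,  0.99410331, -0.10834207,  0.47811962],
       [-0.99995758, -0.00537996, -0.00747669, -0.0014219 ],
       [-0.00801548,  0.10830354,  0.99408556,  1.15991659],
       [ 0.        ,  0.        ,  0.        ,  1.        ]]), 'f': np.float64(440.2955320116503)} 0.995966796875
{'fov_y': 55.55486170712475, 'cx': 313.9289069952755, 'cy': 234.1801614208138, 'extrinsics': array([[ 0.02814731, -0.5459489 ,  0.83734552,  1.48589581],
       [ 0.9993802 , -0.00234678, -0.03512419, -0.02655879],
       [ 0.02114108,  0.83781519,  0.54554447,  0.69860418],
       [ 0.        ,  0.        ,  0.        ,  1.        ]]), 'f': np.float64(455.6354514744909)} 0.995859375
```

View pics/top0.png

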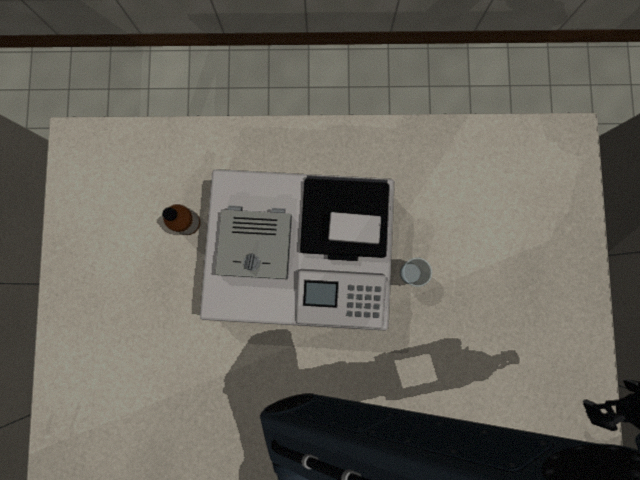

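View pics/scene0.png

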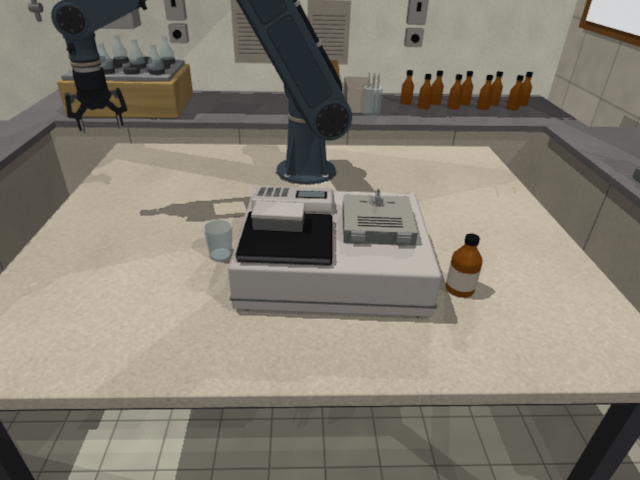

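Top view: the instrument's corners are about (213,170), (394,180), (388,328) and (201,320). The fastener is at about (251,262), with grooves at (238,261) and (265,263). I'll take rough positions from these and then look from above with the wrist camera.

```bash
python3 - <<'E'
from h import *
np.set_printoptions(precision=4,suppress=True)
d=snap("top")
c=[onplane(d,u,v,.13) for u,v in((213,170),(394,180),(388,328),(201,320))]
print(c,[np.linalg.norm(c[i]-c[(i+1)%4]) for i in range(4)],np.mean(c,0))
y=c[0]-c[1]+c[3]-c[2];x=c[0]-c[3]+c[1]-c[2]
print("yaw",np.degrees(np.arctan2(-y[0],y[1])),np.degrees(np.arctan2(x[1],x[0])))
for u,v,z in((251,262,.19),(238,261,.173),(265,263,.173)):print(onplane(d,u,v,z),depthpt(d,u,v))
w=snap("wrist");print(w["mount"],w["fov_y"],w["cx"],w["cy"]); print(R.from_quat(manip.sense()["tool_rot"]).as_matrix())
E
```

```text
[array([0.7601, 0.2626, 0.13  ]), array([ 0.7328, -0.1705,  0.13  ]), array([ 0.3853, -0.1488,  0.13  ]), array([0.4052, 0.2826, 0.13  ])] [np.float64(0.4339665109546053), np.float64(0.34808921409350074), np.float64(0.43193606957595154), np.float64(0.3554456492987519)] [0.5708 0.0565 0.13  ]
yaw -3.123647990842178 -3.3983595369695143
[0.5353 0.1587 0.19  ] [0.5347 0.157  0.2   ]
[0.5386 0.1907 0.173 ] [0.5385 0.1903 0.1753]
[0.5339 0.13   0.173 ] [0.5338 0.1298 0.1742]
[[ 0.0006  0.9462  0.3237  0.0842]
 [ 1.     -0.0003 -0.0009  0.0013]
 [-0.0007  0.3237 -0.9462 -0.1266]
 [ 0.      0.      0.      1.    ]] 69.99903446773065 315.32810704641804 242.8940366818998
[[ 0.9074  0.4203 -0.0003]
 [ 0.4203 -0.9074  0.0012]
 [ 0.0002 -0.0013 -1.    ]]
```

Request:
{"fn": "drive_tool", "kwargs": {"plan": [[0.0275,-0.0272,-0.004,0,0,0,1],[0.0275,-0.0272,-0.004,0,0,0,1],[0.0275,-0.0272,-0.004,0,0,0,1],[0.0275,-0.0272,-0.004,0,0,0,1],[0.0275,-0.0272,-0.004,0,0,0,1],[0.0275,-0.0272,-0.004,0,0,0,1],[0.0275,-0.0272,-0.004,0,0,0,1],[0.0275,-0.0272,-0.004,0,0,0,1],[0.0275,-0.0272,-0.004,0,0,0,1],[0.0275,-0.0272,-0.004,0,0,0,1]]}}

```text
t: 1.2
tcp_pos: [0.3981, -0.2031, 0.2855]
tool_rot: [0.977, 0.215, 0.0, 0.0]
force: [0.1, 0.3, 0.2]
finger_gap: 1.003
gripper_force: 0.0
```

Request:
{"fn": "drive_tool", "kwargs": {"plan": [[0.0275,-0.0272,-0.004,0,0,0,1],[0.0275,-0.0272,-0.004,0,0,0,1],[0.0275,-0.0272,-0.004,0,0,0,1],[0.0275,-0.0272,-0.004,0,0,0,1],[0.0275,-0.0272,-0.004,0,0,0,1],[0.0275,-0.0272,-0.004,0,0,0,1],[0.0275,-0.0272,-0.004,0,0,0,1],[0.0275,-0.0272,-0.004,0,0,0,1],[0.0275,-0.0272,-0.004,0,0,0,1],[0.0275,-0.0272,-0.004,0,0,0,1]]}}

```text
t: 2.2
tcp_pos: [0.5333, 0.1593, 0.3254]
tool_rot: [0.977, 0.215, -0.0, 0.0]
force: [1.1, -0.2, -0.4]
finger_gap: 1.004
gripper_force: 0.0
```

Request:
{"fn": "drive_tool", "kwargs": {"plan": [[0,0,0,0,0,-8.25,1],[0,0,0,0,0,-8.25,1],[0,0,0,0,0,-8.25,1],[0,0,0,0,0,-8.25,1],[0,0,0,0,0,-8.25,1],[0,0,0,0,0,-8.25,1],[0,0,0,0,0,-8.25,1],[0,0,0,0,0,-8.25,1]]}}

```text
t: 3.0
tcp_pos: [0.5329, 0.1577, 0.3251]
tool_rot: [0.7, 0.714, -0.0, -0.0]
force: [0.4, -0.2, -0.1]
finger_gap: 1.0
gripper_force: 0.0
```

Request:
{"fn": "drive_tool", "kwargs": {"plan": [[0,0,0,0,0,-8.25,1],[0,0,0,0,0,-8.25,1],[0,0,0,0,0,-8.25,1],[0,0,0,0,0,-8.25,1],[0,0,0,0,0,-8.25,1],[0,0,0,0,0,-8.25,1],[0,0,0,0,0,-8.25,1],[0,0,0,0,0,-8.25,1],[0,0,0,0,0,0,1]]}}

```text
t: 3.9
tcp_pos: [0.5329, 0.1577, 0.3251]
tool_rot: [0.201, 0.98, -0.0, -0.0]
force: [0.2, 0.6, 0.0]
finger_gap: 1.0
gripper_force: 0.0
```

```bash
python3 - <<'E'
from h import *
d=snap("wrist");cv2.imwrite("pics/w1.png",d["image"][...,::-1]);np.savez("w1.npz",**d)
s=manip.sense();print(s["t"],s["tcp_pos"],s["q"],s["force"],R.from_quat(s["tool_rot"]).as_matrix())
E
```

```text
3.95 [0.53295022 0.15770994 0.32514865] [ 8.66536641e-02  3.48079823e-01  1.50615222e+00 -2.25336171e-05
  1.28780586e+00 -1.07732821e+00] [0.17083947 0.49039683 0.08752379] [[-9.18388363e-01  3.95679945e-01 -4.41707593e-04]
 [ 3.95680008e-01  9.18388441e-01 -6.00904987e-05]
 [ 3.81882542e-04 -2.29961279e-04 -9.99999901e-01]]
```

View pics/w1.png

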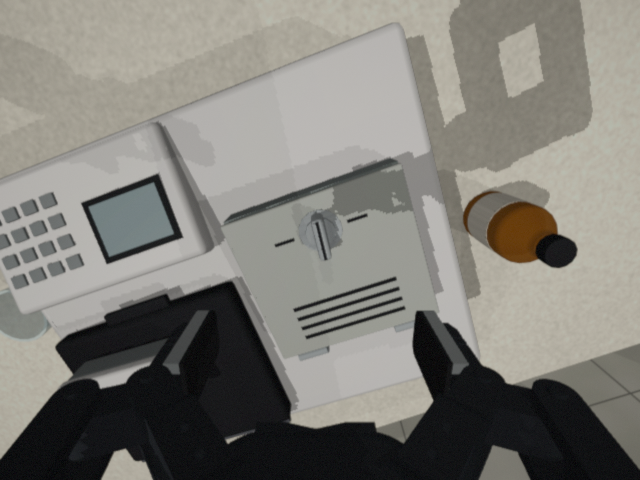

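The wrist view shows the wing's slot running from about (317,222) to (326,259). The grooves are at (284,242) and (357,217). Next I'll refine these with a dark mask.

```bash
python3 - <<'E'
from h import *
np.set_printoptions(precision=4,suppress=True)
d=dict(np.load("w1.npz"))
g=cv2.cvtColor(d["image"],cv2.COLOR_RGB2GRAY)
m=(g<70).astype(np.uint8); m[:195]=0;m[270:]=0;m[:,:265]=0;m[:,385:]=0
n,l,st,ct=cv2.connectedComponentsWithStats(m)
C=cloud(d)
for i in range(1,n):
    if st[i,4]<8: continue
    p=np.argwhere(l==i)[:,::-1].astype(np.float32)
    vx,vy,x0,y0=cv2.fitLine(p,cv2.DIST_L2,0,.01,.01).ravel()
    z=C[...,2][l==i]
    zz=np.median(z)
    a=onplane(d,x0-10*vx,y0-10*vy,zz);b=onplane(d,x0+10*vx,y0+10*vy,zz)
    print(st[i],ct[i],"z",zz,onplane(d,*ct[i],zz),"dir",np.degrees(np.arctan2(*(b-a)[1::-1])))
# wing top cloud
c=C[195:275,265:385].reshape(-1,3); w=c[c[:,2]>.19]; print("wing",len(w),w.mean(0),w.min(0),w.max(0))
# plate plane
yw=np.radians(-3.3);h=np.array([.652,.152]);X=np.array([np.cos(yw),np.sin(yw)]);Y=np.array([-X[1],X[0]])
q=C.reshape(-1,3);lx=(q[:,:2]-h)@X;ly=(q[:,:2]-h)@Y
for a in(-145,-100,-65,-10):
    k=(abs(lx*1e3-a)<4)&(abs(ly)>.035)&(abs(ly)<.07);print(a,np.median(q[k,2]),k.sum())
E
```

```text
[265 195  33  13 120] [279.8    199.5667] z 0.14844679423981016 [0.5026 0.1356 0.1484] dir 84.61163277216802
[348 214  19   8  44] [357.0682 217.6364] z 0.17021426162923342 [0.5391 0.193  0.1702] dir 86.37320705865547
[316 223  11  37  79] [320.8608 240.6456] z 0.1963969575487372 [0.5378 0.1599 0.1964] dir -9.584878716863532
[275 239  19   8  43] [284.1395 242.2791] z 0.17049023950354025 [0.5348 0.127  0.1705] dir 86.12087820451782
wing 577 [0.5308 0.1626 0.2125] [0.4574 0.153  0.19  ] [0.5546 0.1897 0.4518]
-145 0.36829086146005374 7572
-100 0.3715147506792319 3083
-65 0.16711368827986303 598
-10 0.1641666692416697 480
```

Request:
{"fn": "drive_tool", "kwargs": {"plan": [[0,0,0,0,0,-6.85,0],[0,0,0,0,0,-6.85,-0.3],[-0.0041,0.003,0.02,0,0,0,-0.3],[0,0,0.025,0,0,0,-0.3],[0,0,0.025,0,0,0,-0.3],[0,0,0.025,0,0,0,-0.3],[0,0,0.014,0,0,0,-0.3],[0,0,0.006,0,0,0,-0.3],[0,0,0,0,0,0,-0.3]]}}

```text
t: 4.85
tcp_pos: [0.5373, 0.16, 0.2096]
tool_rot: [0.083, 0.997, -0.0, -0.001]
force: [0.2, -0.1, 0.9]
finger_gap: 0.346
gripper_force: 0.0
```

```bash
python3 - <<'E'
from h import *
d=snap("wrist");cv2.imwrite("pics/w2.png",d["image"][...,::-1])
s=manip.sense();print(s["t"],s["tcp_pos"],s["force"],s["finger_gap"])
E
```

```text
4.9 [0.53792046 0.16001801 0.21045398] [-0.48888328 -0.65584309  0.70430053] 0.349734163841781
```

View pics/w2.png

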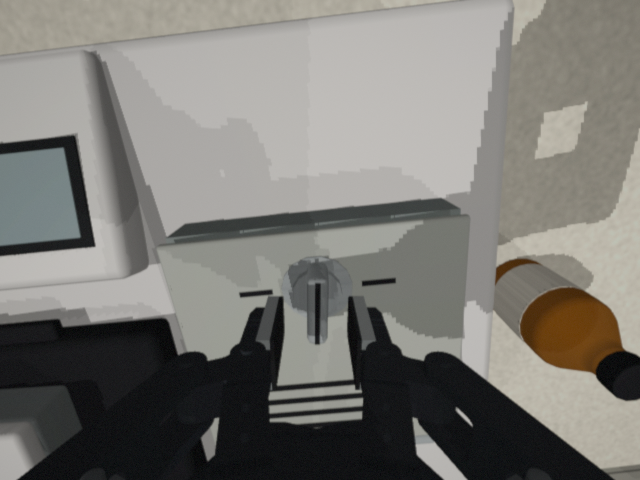

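The slot is aligned with the tool and centred between the pads: its column is 317, and the pads are at 272 and 357. I'll descend and grip.

Request:
{"fn": "drive_tool", "kwargs": {"plan": [[0,0,0.008,0,0,0,-0.3],[0,0,0.006,0,0,0,-0.3],[0,0,0,0,0,0,-1],[0,0,0,0,0,0,-1],[0,0,0,0,0,0,-1],[0,0,0,0,0,0,-1],[0,0,0,0,0,0,-1]], "newtons": 50}}

```text
t: 5.6
tcp_pos: [0.5375, 0.1605, 0.1964]
tool_rot: [0.082, 0.997, 0.0, -0.0]
force: [-1.6, 3.1, -0.9]
finger_gap: 0.099
gripper_force: 52.7
```

Request:
{"fn": "drive_tool", "kwargs": {"plan": [[0,0,0.002,0,0,0,-1],[0,0,0.002,0,0,0,-1],[0,0,0,0,0,5,-1],[0,0,0,0,0,5,-1],[0,0,0,0,0,5,-1],[0,0,0,0,0,5,-1]]}}

```text
t: 6.2
tcp_pos: [0.5368, 0.1602, 0.1933]
tool_rot: [0.255, 0.967, -0.0, -0.0]
force: [-5.6, 3.1, 7.5]
finger_gap: 0.106
gripper_force: 53.8
```

Request:
{"fn": "drive_tool", "kwargs": {"plan": [[0,0,0,0,0,5,-1],[0,0,0,0,0,5,-1],[0,0,0,0,0,5,-1],[0,0,0,0,0,5,-1]]}}

```text
t: 6.6
tcp_pos: [0.5365, 0.1599, 0.1931]
tool_rot: [0.419, 0.908, -0.001, -0.001]
force: [-5.0, 3.8, 6.5]
finger_gap: 0.1
gripper_force: 53.7
```

```bash
python3 - <<'E'
from h import *
s=manip.sense();print(s["t"],s["tcp_pos"],s["force"],s["ft_torque"],s["q"],s["finger_gap"])
d=snap("wrist");cv2.imwrite("pics/w3.png",d["image"][...,::-1])
E
```

```text
6.6 [0.53653556 0.15990446 0.19305469] [-4.95825757  3.75477267  6.5380324 ] [-0.07232116  0.62707265  0.09349591] [ 9.05554553e-02  5.08772364e-01  1.64910827e+00 -1.14815629e-03
  9.85586363e-01 -6.14546007e-01] 0.10020689640156742
```

View pics/w3.png

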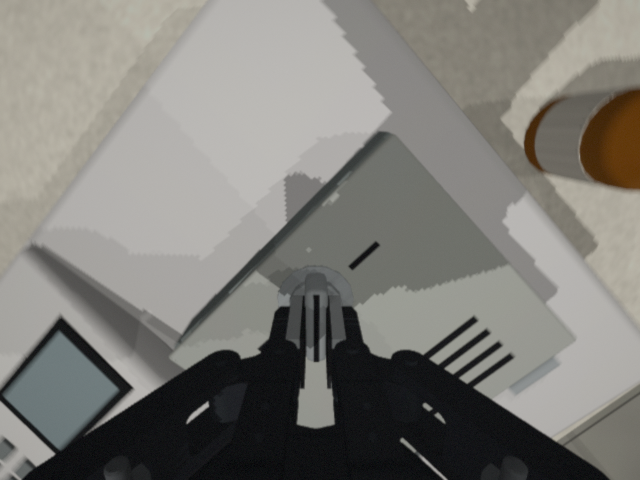

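The wing follows the tool: the slot stays vertical in the image at column 316. I'll continue with the last 44° and push slightly further down.

Request:
{"fn": "drive_tool", "kwargs": {"plan": [[0,0,0.001,0,0,5.5,-1],[0,0,0.001,0,0,5.5,-1],[0,0,0.001,0,0,5.5,-1],[0,0,0,0,0,5.5,-1],[0,0,0,0,0,5.5,-1],[0,0,0,0,0,5.5,-1]]}}

```text
t: 7.25
tcp_pos: [0.5356, 0.1599, 0.1902]
tool_rot: [0.66, 0.751, -0.002, -0.001]
force: [-7.0, 3.2, 7.8]
finger_gap: 0.103
gripper_force: 54.2
```

Request:
{"fn": "drive_tool", "kwargs": {"plan": [[0,0,0,0,0,5.5,-1],[0,0,0,0,0,5.5,-1],[0,0,0,0,0,0,-1]]}}

```text
t: 7.55
tcp_pos: [0.5354, 0.1599, 0.1901]
tool_rot: [0.728, 0.685, -0.002, -0.001]
force: [-6.2, 2.1, 8.6]
finger_gap: 0.101
gripper_force: 54.1
```

```bash
python3 - <<'E'
from h import *
s=manip.sense();M=R.from_quat(s["tool_rot"]).as_matrix();print(s["t"],s["tcp_pos"],s["force"],s["ft_torque"],s["q"],np.degrees(np.arctan2(M[1,1],M[0,1])))
d=snap("wrist");cv2.imwrite("pics/w4.png",d["image"][...,::-1])
E
```

```text
7.55 [0.53544297 0.15992844 0.19005329] [-6.1837947   2.12279453  8.62368733] [ 0.01879838  1.05005907 -0.12010435] [ 9.05818332e-02  5.12552735e-01  1.65265202e+00 -6.91015965e-04
  9.80845505e-01  1.51728077e-01] -3.481475800294239
```

View pics/w4.png

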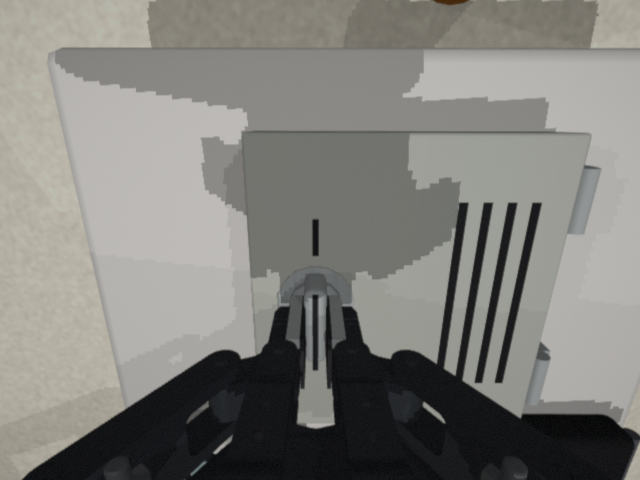

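Slot and groove are both at column 316, so they're in line. I'll release, rise and check.

Request:
{"fn": "drive_tool", "kwargs": {"plan": [[0,0,0,0,0,0,-0.3],[0,0,0,0,0,0,-0.3],[0,0,-0.005,0,0,0,-0.3],[0,0,-0.02,0,0,0,-0.3],[0,0,-0.035,0,0,0,-0.6],[0,0,-0.04,0,0,0,-1],[0,0,0,0,0,0,-1],[0,0,0,0,0,0,-1]]}}

```text
t: 8.4
tcp_pos: [0.5376, 0.1597, 0.29]
tool_rot: [0.728, 0.685, 0.0, 0.0]
force: [-1.7, -0.2, -1.1]
finger_gap: -0.0
gripper_force: 0.0
```

```bash
python3 - <<'E'
from h import *
np.set_printoptions(precision=4,suppress=True)
s=manip.sense();M=R.from_quat(s["tool_rot"]).as_matrix();print(s["t"],s["tcp_pos"],s["force"],s["finger_gap"],M)
d=snap("wrist");cv2.imwrite("pics/w5.png",d["image"][...,::-1]);np.savez("w5.npz",**d)
g=cv2.cvtColor(d["image"],cv2.COLOR_RGB2GRAY);C=cloud(d)
m=((g<60)).astype(np.uint8);n,l,st,ct=cv2.connectedComponentsWithStats(m)
for i in range(1,n):
    if 15<st[i,4]<400:
        p=np.argwhere(l==i)[:,::-1].astype(np.float32);vx,vy,x0,y0=cv2.fitLine(p,2,0,.01,.01).ravel();zz=np.median(C[...,2][l==i])
        a=onplane(d,x0-10*vx,y0-10*vy,zz);b=onplane(d,x0+10*vx,y0+10*vy,zz)
        print(st[i],zz,onplane(d,*ct[i],zz),np.degrees(np.arctan2(*(b-a)[1::-1])))
E
```

```text
8.4 [0.5376 0.1597 0.29  ] [-1.6723 -0.1944 -1.0649] -0.0004953826209449819 [[ 0.0602  0.9982  0.001 ]
 [ 0.9982 -0.0602 -0.0003]
 [-0.0002  0.0011 -1.    ]]
[383   0  40  37 133] 0.0077436756975689525 [0.6338 0.3358 0.0077] -41.51436455609098
[311 185   3  24  70] 0.16830190272059264 [0.5387 0.1929 0.1683] -93.59958027425945
[311 229   3  60 120] 0.19422988983839637 [0.5367 0.1547 0.1942] 85.4126202124182
```

View pics/w5.png

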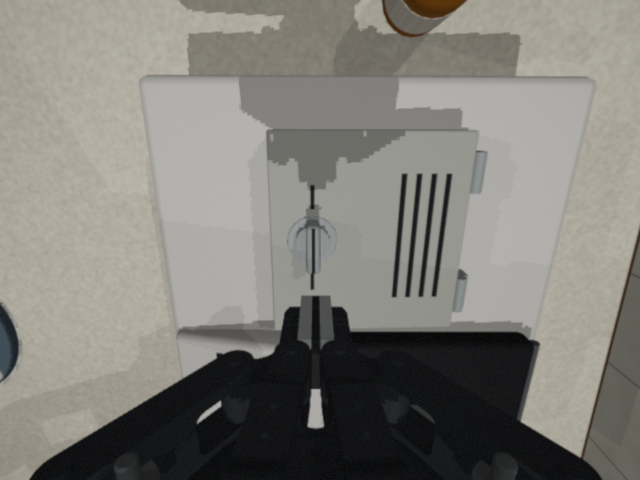

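```bash
python3 - <<'E'
from h import *
d=dict(np.load("w5.npz"));g=cv2.cvtColor(d["image"],cv2.COLOR_RGB2GRAY)
def pt(r0,r1,z,o=[]):
    P=[]
    for r in range(r0,r1):
        w=np.clip(120-g[r,306:320].astype(float),0,None)
        if w.sum()>0:P.append(onplane(d,(w*np.arange(306,320)).sum()/w.sum(),r,z)[:2])
    P=np.array(P);f=np.polyfit(P[:,1],P[:,0],1);print(P.mean(0),90-np.degrees(np.arctan(f[0])))
    return P.mean(0)
a=pt(187,207,.1695);pt(232,266,.195);b=pt(279,287,.1695)
print(np.degrees(np.arctan2(*(a-b)[::-1])))
E
```

```text
[0.53877127 0.19336422] 86.30108378065945
[0.53739474 0.16230049] 85.56314290143446
[0.53427713 0.12457477] 86.29571331745683
86.26207289108996
```

Request:
{"fn": "drive_tool", "kwargs": {"plan": [[0.02,0.006,0,0,0,0,-1],[0.02,0.006,0,0,0,0,-1],[0.015,0.006,0,0,0,0,-1],[0,0,0.03,0,0,0,-1],[0,0,0.03,0,0,0,-1],[0,0,0.03,0,0,0,-1],[0,0,0.01,0,0,0,-1],[0,0,0,0,0,0,-1]]}}

```text
t: 9.25
tcp_pos: [0.5574, 0.2135, 0.1868]
tool_rot: [0.728, 0.686, -0.003, -0.002]
force: [-0.7, -1.0, -0.1]
finger_gap: 0.002
gripper_force: 0.0
```

The slot is at 85.6° and the groove line at 86.3°, so the fastener is aligned. Now I'll press.

Request:
{"fn": "drive_tool", "kwargs": {"plan": [[0,0,0.002,0,0,0,-1],[0,0,0.002,0,0,0,-1],[0,0,0.001,0,0,0,-1],[0,0,0,0,0,0,-1]]}}

```text
t: 9.65
tcp_pos: [0.5593, 0.2139, 0.1851]
tool_rot: [0.728, 0.686, 0.001, 0.0]
force: [0.8, -0.1, -0.2]
finger_gap: 0.002
gripper_force: 0.0
```

Request:
{"fn": "drive_tool", "kwargs": {"plan": [[0,0,0.001,0,0,0,-1],[0,0,0.001,0,0,0,-1],[0,0,0.001,0,0,0,-1],[0,0,0,0,0,0,-1]]}}

```text
t: 10.05
tcp_pos: [0.5591, 0.2139, 0.1819]
tool_rot: [0.728, 0.686, 0.0, 0.0]
force: [-1.1, -0.0, 4.4]
finger_gap: 0.001
gripper_force: 2.4
```

Request:
{"fn": "drive_tool", "kwargs": {"plan": [[0,0,0.001,0,0,0,-1],[0,0,0.001,0,0,0,-1],[0,0,0,0,0,0,-1]]}}

```text
t: 10.35
tcp_pos: [0.559, 0.2139, 0.1802]
tool_rot: [0.728, 0.686, 0.0, 0.0]
force: [-2.2, 0.1, 7.7]
finger_gap: 0.0
gripper_force: 3.8
```

Request:
{"fn": "drive_tool", "kwargs": {"plan": [[0,0,0.001,0,0,0,-1],[0,0,0.001,0,0,0,-1],[0,0,0,0,0,0,-1]]}}

```text
t: 10.65
tcp_pos: [0.559, 0.2139, 0.1795]
tool_rot: [0.728, 0.686, 0.0, 0.0]
force: [-3.6, -0.2, 13.2]
finger_gap: 0.001
gripper_force: 6.7
```

Request:
{"fn": "drive_tool", "kwargs": {"plan": [[0,0,0.001,0,0,0,-1],[0,0,0,0,0,0,-1]]}}

```text
t: 10.85
tcp_pos: [0.559, 0.2139, 0.1794]
tool_rot: [0.728, 0.686, 0.001, 0.0]
force: [-5.5, -0.8, 18.4]
finger_gap: -0.003
gripper_force: 9.1
```

The stop is felt at 0.1794 m, so the fingertips are at 0.1654 m, which matches flush. I'll hold and verify.

Request:
{"fn": "drive_tool", "kwargs": {"plan": [[0,0,0,0,0,0,-1],[0,0,0,0,0,0,-1],[0,0,0,0,0,0,-1],[0,0,0,0,0,0,-1],[0,0,0,0,0,0,-1]]}}

```text
t: 11.35
tcp_pos: [0.559, 0.2139, 0.1795]
tool_rot: [0.728, 0.686, 0.001, 0.001]
force: [-4.8, -1.1, 17.9]
finger_gap: 0.002
gripper_force: 9.1
```

```bash
python3 - <<'E'
from h import *
d=snap("scene");cv2.imwrite("pics/s2.png",cv2.resize(d["image"][120:320,180:500,::-1],(800,500)))
C=cloud(d);yw=np.radians(-3.65);X=np.array([np.cos(yw),np.sin(yw)]);Y=np.array([-X[1],X[0]]);h=np.array([.537,.16])+.118*X
q=C.reshape(-1,3);lx=(q[:,:2]-h)@X;ly=(q[:,:2]-h)@Y
for a in(-145,-135,-100,-65,-10):
    k=(abs(lx*1e3-a)<4)&(ly>-.075)&(ly<-.045)&(q[:,2]<.2);print(a,np.median(q[k,2]),k.sum())
s=manip.sense();print(s["t"],s["tcp_pos"],s["force"])
E
```

```text
-145 0.16332561055764427 32
-135 -0.7419249989811444 35
-100 0.16494386285512053 39
-65 0.1644617407752315 50
-10 0.16437858956096263 46
11.4 [0.55902988 0.21388443 0.17944414] [-3.96221636 -0.89436855 18.0984065 ]
```

View pics/s2.png

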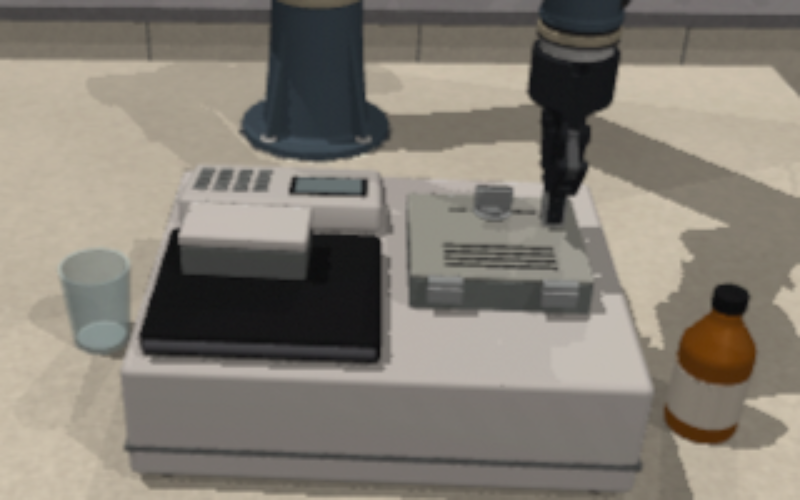

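The scene view shows the cover flat, at about 0.164 m from hinge to front. The wing is in line with the grooves at (493,200), the fingers are on the bare plate at (556,210), and the bystanders haven't moved.

```bash
python3 -c "
from station import manip
print(manip.sign_off())"
```

```text
the job is handed in; nothing more can be done
None
```

The job is handed in at 11.4 s: the fastener is turned to within about 1° of the grooves and released, and the cover is flush and held pressed at about 18 N; the bottle, beaker and cuvette box were left alone.

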